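# Unpack the nail polish and stand it on the counter riser

### The arm

A 6-joint arm with a two-finger parallel gripper is mounted at the origin on the work surface. World frame = base frame: x ahead of the robot, y to its left, z up, the work surface at z = 0. Lengths are in mm, angles in rad, forces in N, time in s.
With the tool pointing down it reaches from about 275 to 1000 mm from the base axis. Payload 8.4 kg.
Tool frame: the origin (TCP) lies midway between the tips of the shut fingers; the grasp point (between the pads) lies 19 mm behind it; z points along the fingers, y is the line along which they close (so a half turn about z gives the same grasp; the last joint's range is limited). The gripper opens to 85 mm and grips with 20 to 120 N. Pads are 22 mm wide; open, the fingers measure 114 mm over their backs; the gripper's body (76 mm by 85 mm) begins 54 mm behind the grasp point. The pads swing forward as they close: fully open they stand 13 mm farther back than shut.
Start: joints at [1.344, 0.353, 1.633, -0, 1.155, -0.002], TCP at [139.318, 609.277, 231.281] pointing down, gripper open.
Joint ranges: [-2.63, 2.63], [-0.92, 2.1], [0.06, 2.66], [-1.3, 4.44], [0, 2.69], [-3.02, 3.02]. Speed limits (rad/s): [2.22, 2.22, 2.79, 3.14, 3.14, 3.14].

### API

Orientations are given as [roll, pitch, yaw] about the fixed x, y, z axes, in that order (R = Rz(yaw) Ry(pitch) Rx(roll)).
In Python, from rig import r, cams gives the robot as it stands. The module is installed in compiled form; this text tells all that it offers.
- The arm moves only by the tool send_rows, never from a script. Its argument "targets" is one flat list of numbers, 7 for each row, row after row: the shift along the tool's x, y, z in m, then the turn, a rotation vector about the tool's x, y, z in rad, then the opening, from -1 (shut) to 1 (fully open). In form: [tx, ty, tz, wx, wy, wz, fingers, tx, ty, tz, wx, wy, wz, fingers, ...]. A call has 1 to 12 rows; each row is the pose to reach, as a shift and turn from the pose commanded when the call began, along the tool's axes at that moment; what a row does not reach only later rows make up. A row lasts 1/12 s, in which the tool goes at most 41.7 mm and 7.16 degrees, less where a joint would pass 70% of its speed; a pose out of reach is approached as far as the arm can. A call with a gripper value outside its range is refused whole. The fingers move at their own pace and stop on an object; "grip_force" is the grip in N (left out, the last holds). Time passes only in rows, so rows that repeat a pose let the fingers close. It gives the time, the measured TCP pose, the force, the opening and the grip force at its end, in the units of the state.
- r.sense(): the state, without advancing time (a new reading comes with each control period).
- cams.grab_frame(name): name is "scene" or "side" or "wrist"; returns a dict with "color" (420x560x3 uint8, blue, green, red), "fx", "fy", "cx", "cy" (pixels), "xyz" and "attitude" of the camera in the world. Camera axes: x right, y down, z forward; pixel columns grow to the right and rows downward; lengths in mm; the calibration is good to about 2 mm. A picture is of the moment at which its call begins. There is no depth.
- r.sign_off(): hands the job in; it is judged then, once.
The state is a dict: "clock": time; "qpos": joint angles; "qvel": joint speeds; "joint_efforts": joint torques, N m; "eef_pos": TCP position; "tcp_rot": TCP orientation; "contact_force": force on the tool from outside, world axes, zero at the start; "wrist_torque": the same for the moment, N m; "opening": opening from 0.0 (shut) to 1.0 (fully open); "grasp_force": force on a finger pad.
Only numpy, scipy, OpenCV 4.12 (cv2) and the standard library are available. Lean on these libraries where they do the work, as an engineer would, in place of code of your own. Each camera call takes 0.05 s, during which the arm holds its last target. There are 200 camera calls.

### The job

Open the white travel case until its lid rests back on its stop, take out the nail polish bottle lying in it and stand it upright in the free space on the wooden riser. It is glass: set it down gently, with its base already resting on the board before you let go, and leave the lid open and the things around undisturbed.

Things in the scene. Friction and masses are not known exactly. Their poses are not given: they have to be found in the camera images.
- case: White plastic hinged case fixed on the counter: base 130 (x) x 190 (y) x 44 mm high, 4 mm walls, lid 26 mm high on it. Origin: centre of its underside; +x points from the front (thumb tab, robot side) to the hinge. The insert's floor is 12 mm up; a cradle under the bottle's glass body only holds it, along y; the cap overhangs freely, 43 mm from the front wall, 63 mm from the back wall.
- case_lid (a joint): Lid angle, rad: 0 shut, grows as the front edge rises, 1.9 on its stop (leaning back past vertical). No latch. The lid weighs about 130 g, turns easily and falls shut unless it has passed its balance (about 1.3 rad), after which it falls back onto the stop.
- case_hinge (a point): Centre of the hinge line, 44 mm above the counter; the line runs along the case's y.
- lid_tab (a point): Middle of the outer lower edge of the lid's thumb tab, a flat lip that sticks out 18 mm from the middle of the lid's front face, 44 mm wide (along y) and 4 mm thick. Lid shut: 45 mm above the counter, 152 mm in front of the hinge line. It moves with the lid. It can be pinched across its width from above and carried round the hinge.
- bottle: Purple glass nail polish, 85 mm tall, 70-110 g: square body 32 x 32 x 34 mm, round black cap 16 mm across from 39 to 85 mm above the base. Origin: base centre; z runs up to the cap. It starts reclining in the shut case, cap to the case's +y and raised 20 degrees (its z = 0.94 case y + 0.34 case z), base 27 mm and cap tip 56 mm above the counter; cap to end wall 50 mm.
- riser: Wooden counter riser fixed on the counter: flat board 120 (its x) x 320 (its y) x 15 mm on two side legs, top face 85 mm above the counter. Origin: on the counter under the board's centre.
- ring_cone: White ceramic ring cone, foot 60 mm across, 75 mm high, standing near one end of the riser; origin: centre of its foot. Bystander.
- jar: White cream jar with a metal lid, 52 mm across, 50 mm high, standing near the riser's other end; origin: centre of its base. Bystander.
- soap_tin: Steel soap tin 108 x 73 x 32 mm on the counter; origin: centre of its underside. Bystander.
- brush_case: Mint plastic toothbrush case 205 (its x) x 50 x 27 mm on the counter; origin: centre of its underside. Bystander.

How it is judged (in metres and radians):
On the way, in this order (a step that is already met when the one before it is completed fails the run):
1. the lid rests open on its stop, the bottle still in the case (value of joint case_lid above 1.8 rad and distance between bottle and case below 0.07 m), for 0.2 s.
2. the bottle, upright within 10 degrees and still held, rests on the riser's board (contact force between bottle and riser above 0.5 N and contact force between the fingers and bottle above 1 N and angle between bottle's own z axis and vertical below 0.175 rad and z of bottle in the frame of riser above 0.075 m), for 0.1 s.
At the end, for the whole second after the job is handed in: The bottle stands still, upright within 4 degrees, on its base wholly on the riser's board, clear of the cone and the jar, released; the lid is open on its stop (over 1.8 rad) (angle between bottle's own z axis and vertical below 0.07 rad and z of bottle in the frame of riser between 0.081 and 0.089 m and x of bottle in the frame of riser between -0.045 and 0.045 m and y of bottle in the frame of riser between -0.145 and 0.145 m and linear speed of bottle below 0.02 m/s and contact force between the fingers and bottle below 0.05 N and contact force between bottle and ring_cone below 0.05 N and contact force between bottle and jar below 0.05 N and value of joint case_lid above 1.8 rad); the robot touches nothing.
It fails at once if the bottle is pressed or banged on the board with over 25 N (contact force between bottle and riser above 25 N).
It fails at once if the ring cone is moved by over 15 mm (distance of ring_cone from where it was at the start of the episode above 0.015 m).
It fails at once if the jar is moved by over 15 mm (distance of jar from where it was at the start of the episode above 0.015 m).
It fails at once if the soap tin is moved by over 15 mm (distance of soap_tin from where it was at the start of the episode above 0.015 m).
It fails at once if the toothbrush case is moved by over 15 mm (distance of brush_case from where it was at the start of the episode above 0.015 m).
It also fails if it takes over 58 s, if anything falls off the work surface, if the arm or the gripper's body presses on something with over 40 N, if the wrist force passes 120 N, or if a joint passes its speed limit or range.

## Working session

There is one attempt and no reset: what is moved stays moved. The work goes in short steps, Python scripts to look and compute and a tool call to move; the robot and the scene stay as the last step left them, time stands still between calls to the robot, and variables do not carry over. Pictures are saved under pics/ and viewed, at most 10 in all, crops included, and the job is handed in when it is done.

Besides the shell and the picture viewer there is one more tool, called after "Request:" by a JSON object that holds its "api" and its "payload", one argument or row to a line. send_rows: Moves the arm, as the interface text tells. Its arguments: {"type":"object","properties":{"targets":{"type":"array"},"grip_force":{"type":"number"}},"required":["targets"]}

```bash
mkdir -p pics; python3 - <<'E'
from rig import r,cams
import cv2,json
print(r.sense())
for n in ["scene","side","wrist"]:
    f=cams.grab_frame(n); cv2.imwrite(f"pics/{n}0.png",f["color"])
    print(n,{k:f[k] for k in f if k!="color"})
E
```

```text
{'clock': 0.0, 'qpos': array([ 1.34360881e+00,  3.53629904e-01,  1.63413498e+00,  2.83609554e-06,
        1.15518801e+00, -2.43286676e-03]), 'qvel': array([-0.00164171, -0.00056121, -0.00134685, -0.00054492,  0.00017159,
        0.00074123]), 'joint_efforts': array([-1.42100162e-04, -6.05238318e+01, -3.42073131e+01,  1.35189171e-04,
        9.02819680e-03, -1.41689975e-05]), 'eef_pos': array([139.20497041, 608.81681913, 230.57271025]), 'tcp_rot': array([-3.14023242e+00, -5.90237063e-06,  2.91683685e+00]), 'contact_force': array([-0.37712604,  1.3783375 ,  0.18935669]), 'wrist_torque': array([ 0.01862404, -0.03352522, -0.01356537]), 'grasp_force': 0.0, 'opening': 1.0016499006211663}
scene {'fx': 455.37121811054334, 'fy': 455.37121811054334, 'cx': 285.138133385623, 'cy': 208.75063812095829, 'xyz': array([1150.867155  , -408.72096695,  783.82399023]), 'attitude': array([-2.33044886, -0.0063263 ,  0.94041643])}
side {'fx': 379.7934872121003, 'fy': 379.7934872121003, 'cx': 280.0182288395277, 'cy': 207.89497721657474, 'xyz': array([ 151.68315053, -438.00085185,  760.57084204]), 'attitude': array([-2.40739074,  0.01691398, -0.76036339])}
wrist {'fx': 312.19562698828474, 'fy': 312.19562698828474, 'cx': 281.8986561685468, 'cy': 208.82789415797788, 'xyz': array([ 70.54422886, 624.47562396, 374.3058567 ]), 'attitude': array([2.85442210e+00, 1.31269003e-03, 1.34606435e+00])}
```

View pics/scene0.png

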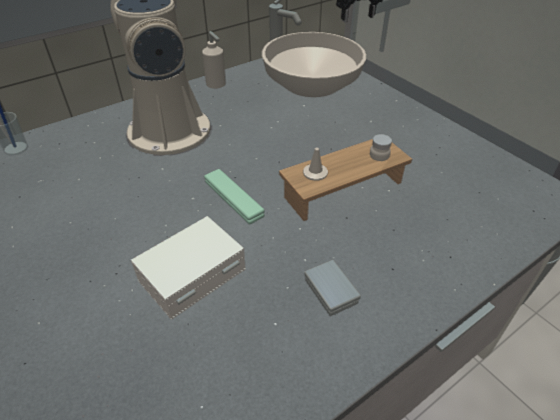

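View pics/side0.png

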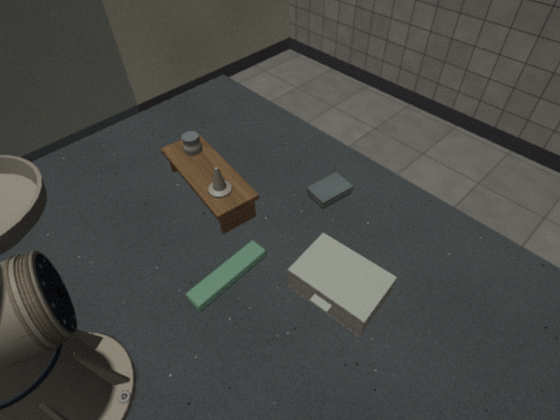

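```bash
cat > h.py <<'E'
import numpy as np
from scipy.spatial.transform import Rotation as Ro
def ray(f,u,v):
    d=np.array([(u-f["cx"])/f["fx"],(v-f["cy"])/f["fy"],1.]); return f["xyz"],Ro.from_euler("xyz",f["attitude"]).apply(d)
def onz(f,u,v,z):
    o,d=ray(f,u,v); return (o+d*(z-o[2])/d[2]).round(1)
def tri(a,b):
    A=0;B=0
    for o,d in (a,b):
        d=d/np.linalg.norm(d);P=np.eye(3)-np.outer(d,d);A=A+P;B=B+P@o
    return np.linalg.solve(A,B).round(1)
def proj(f,p):
    q=Ro.from_euler("xyz",f["attitude"]).inv().apply(np.asarray(p,float)-f["xyz"])
    return np.stack([f["cx"]+f["fx"]*q[...,0]/q[...,2],f["cy"]+f["fy"]*q[...,1]/q[...,2]],-1).round(1)
E
python3 - <<'E'
import cv2,numpy as np
s=cv2.imread("pics/scene0.png");d=cv2.imread("pics/side0.png")
def c(im,x,y): # 133x100 ->400x300
    o=cv2.resize(im[y:y+100,x:x+133],(399,300),interpolation=cv2.INTER_CUBIC)
    return cv2.convertScaleAbs(o,alpha=1.3)
cv2.imwrite("pics/comp.png",np.vstack([np.hstack([c(s,122,215),c(d,275,230)]),np.hstack([c(s,280,125),c(d,150,130)])]))
E
```

```text
(no output)
```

View pics/comp.png

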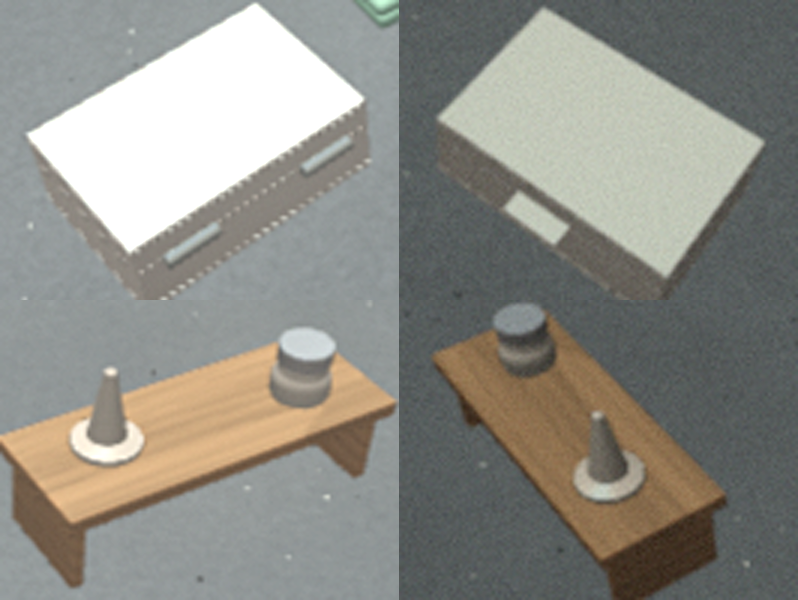

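```bash
cat > m.py <<'E'
from rig import r,cams
from h import *
import pickle
F={n:cams.grab_frame(n) for n in("scene","side")}
pickle.dump({n:{k:F[n][k] for k in F[n] if k!="color"} for n in F},open("F.pkl","wb"))
S,D=F["scene"],F["side"]
sc=lambda x,y:ray(S,x/3+122-.33,y/3+215-.33); sd=lambda x,y:ray(D,(x-399)/3+275-.33,y/3+230-.33)
sr=lambda x,y:ray(S,x/3+280-.33,(y-300)/3+125-.33); dr=lambda x,y:ray(D,(x-399)/3+150-.33,(y-300)/3+130-.33)
for n,a,b in [("F+",sc(257,4),sd(437,119)),("F-",sc(28,135),sd(666,278)),("B+",sc(365,99),sd(543,8)),("B-",sc(131,252),sd(764,143)),
 ("rfar+y,?",sr(396,402),dr(552,314)),("r",sr(70,522),dr(725,497)),("r",sr(1,440),dr(604,558)),("cone tip",sr(111,371),dr(598,413)),("jar top",sr(306,348),dr(520,319)),("cone foot",sr(107,439),dr(609,475))]:
    print(n,tri(a,b))
for p in [(518,193),(571,226),(558,244),(504,211)]:
    o,d=sd(*p); print("tab z49",(o+d*(49-o[2])/d[2]).round(1))
# tops by z=70 / 85
for p in [(257,4),(28,135),(365,99),(131,252)]:
    o,d=sc(*p); print("z70 scene",(o+d*(70-o[2])/d[2]).round(1))
for p in [(437,119),(666,278),(543,8),(764,143)]:
    o,d=sd(*p); print("z70 side",(o+d*(70-o[2])/d[2]).round(1))
for g in [("brush",onz(S,205,180,27),onz(S,217,170,27),onz(S,263,212,27)),("tin",onz(S,307,273,32),onz(S,332,263,32),onz(S,358,292,32))]:print(g)
E
python3 m.py
```

```text
F+ [ 462.7 -116.7   68.7]
F- [ 484.  -304.7   69.1]
B+ [ 590.7 -102.4   70. ]
B- [ 612.4 -289.8   68.9]
rfar+y,? [599.8 390.6  84.7]
r [555.2  81.4  83.7]
r [442.8  97.9  83.1]
cone tip [499.5 162.4 158.6]
jar top [540.6 338.  132.8]
cone foot [498.9 163.1  90.1]
tab z49 [ 469.7 -190.4   49. ]
tab z49 [ 477.1 -232.7   49. ]
tab z49 [ 460.8 -235.4   49. ]
tab z49 [ 452.6 -193.2   49. ]
z70 scene [ 463.8 -117.1   70. ]
z70 scene [ 484.9 -304.7   70. ]
z70 scene [ 590.7 -102.4   70. ]
z70 scene [ 613.2 -289.7   70. ]
z70 side [ 462.1 -117.4   70. ]
z70 side [ 483.6 -305.    70. ]
z70 side [ 590.8 -102.4   70. ]
z70 side [ 611.7 -290.2   70. ]
('brush', array([302.2, -39.5,  27. ]), array([284.3,   6.2,  27. ]), array([488.2,  15.2,  27. ]))
('tin', array([698.3, -16.1,  32. ]), array([708.3,  43.8,  32. ]), array([796.5,  37.3,  32. ]))
```

Request:
{"api": "send_rows", "payload": {
  "targets": [-0.387,-0.434,-0.069,0,0,1.11,-1,-0.387,-0.434,-0.069,0,0,1.11,-1,-0.387,-0.434,-0.069,0,0,1.11,-1,-0.387,-0.434,-0.069,0,0,1.11,-1,-0.387,-0.434,-0.069,0,0,1.11,-1,-0.387,-0.434,-0.069,0,0,1.11,-1,-0.387,-0.434,-0.069,0,0,1.11,-1,-0.387,-0.434,-0.069,0,0,1.11,-1,-0.387,-0.434,-0.069,0,0,1.11,-1,-0.387,-0.434,-0.069,0,0,1.11,-1,-0.387,-0.434,-0.069,0,0,1.11,-1,-0.387,-0.434,-0.069,0,0,1.11,-1]
}}

```text
clock: 1.25
eef_pos: [379.3, 172.5, 290.7]
tcp_rot: [3.141, -0.0, 1.807]
contact_force: [2.0, 0.6, -0.0]
opening: -0.001
grasp_force: 0.0
```

```bash
cat > g.py <<'E'
from rig import r
from h import *
CC=np.array([537.7,-203.5,0]);cyaw=.113;XC=np.array([np.cos(cyaw),np.sin(cyaw),0]);YC=np.array([-np.sin(cyaw),np.cos(cyaw),0]);Z=np.array([0,0,1.])
def frame(y,z): # tool y and z axes -> Rotation
    z=z/np.linalg.norm(z);y=y-z*(y@z);y=y/np.linalg.norm(y);return Ro.from_matrix(np.stack([np.cross(y,z),y,z],1))
def lid(al): return frame(-YC,np.sin(al)*XC-np.cos(al)*Z)
def show(P,R,s=None):
    s=s or r.sense();R0=Ro.from_euler("xyz",s["tcp_rot"])
    t=R0.inv().apply(np.asarray(P)-s["eef_pos"]);w=(R0.inv()*R).as_rotvec()
    print((t/1000).round(4).tolist(),w.round(3).tolist(),"rows",round(max(np.linalg.norm(t)/41.7,np.degrees(np.linalg.norm(w))/7.16),1))
def st():
    s=r.sense();print("t",s["clock"].__round__(2),"q",s["qpos"].round(3).tolist(),"p",s["eef_pos"].round(1).tolist(),"rot",s["tcp_rot"].round(3).tolist(),"F",s["contact_force"].round(1).tolist(),"op",round(s["opening"],3),"gf",round(s["grasp_force"],1));return s
E
python3 - <<'E'
from g import *
st(); show([390,-215,230],lid(0)); show([390,-215,200],lid(.7))
E
```

```text
t 1.25 q [0.423, -0.046, 1.975, 0.0, 1.212, 0.187] p [379.3, 172.5, 290.7] rot [3.141, -0.0, 1.807] F [2.0, 0.6, -0.0] op -0.001 gf 0.0
[-0.3792, -0.0803, 0.0606] [0.0, -0.001, 1.694] rows 13.6
[-0.3792, -0.0803, 0.0906] [-0.59, 0.521, 1.617] rows 14.4
```

Request:
{"api": "send_rows", "payload": {
  "targets": [-0.379,-0.08,0.06,0,0,1.694,-1,-0.379,-0.08,0.06,0,0,1.694,-1,-0.379,-0.08,0.06,0,0,1.694,-1,-0.379,-0.08,0.06,0,0,1.694,-1,-0.379,-0.08,0.06,0,0,1.694,-1,-0.379,-0.08,0.06,0,0,1.694,-1,-0.379,-0.08,0.06,0,0,1.694,-1,-0.379,-0.08,0.06,0,0,1.694,-1,-0.379,-0.08,0.06,0,0,1.694,-1,-0.379,-0.08,0.06,0,0,1.694,-1,-0.379,-0.08,0.06,0,0,1.694,-1,-0.379,-0.08,0.06,0,0,1.694,-1]
}}

```text
clock: 2.25
eef_pos: [389.3, -214.2, 229.8]
tcp_rot: [-3.141, 0.001, 0.298]
contact_force: [-1.1, -0.1, -0.7]
opening: -0.002
grasp_force: 0.0
```

```bash
python3 - <<'E'
from g import *
st(); show([390,-215,200],lid(.7))
import numpy as np
from scipy.optimize import least_squares
E
```

```text
t 2.25 q [-0.506, 0.068, 2.002, -0.0, 1.072, 0.767] p [389.3, -214.2, 229.8] rot [-3.141, 0.001, 0.298] F [-1.1, -0.1, -0.7] op -0.002 gf 0.0
[0.0005, 0.001, 0.0298] [-0.065, 0.699, 0.177] rows 5.8
```

Request:
{"api": "send_rows", "payload": {
  "targets": [0,0,0.08,-0.065,0.699,0.177,-1,0,0,0.08,-0.065,0.699,0.177,-1,0,0,0.08,-0.065,0.699,0.177,-1,0,0,0.08,-0.065,0.699,0.177,-1,0,0,0.08,-0.065,0.699,0.177,-1,0,0,0.08,-0.065,0.699,0.177,-1,0,0,0.08,-0.065,0.699,0.177,-1]
}}

```text
clock: 2.83
eef_pos: [389.7, -210.1, 149.6]
tcp_rot: [-3.135, -0.629, 0.146]
contact_force: [0.5, -0.0, 0.2]
opening: 0.001
grasp_force: 0.0
```

```bash
cat >> g.py <<'E'
H=CC+69*XC+44*Z
def corner(c,al): return np.asarray(c)-11*(np.cos(al)*XC+np.sin(al)*Z)
E
cat > arc.py <<'E'
from g import *
import sys
al=.7;s=st();R=lid(al)
E=H-152*XC
print("pre");show(corner(E-12*XC-15*Z,al),R,s)
print("under");show(corner(E+9*XC-15*Z,al),R,s)
for th in np.arange(0,1.56,.15):
    print(round(th,2),end=" ");show(corner(H+142*(-np.cos(th)*XC+np.sin(th)*Z),al),R,s)
E
python3 arc.py
```

```text
t 2.83 q [-0.907, 0.107, 2.397, 1.115, 0.61, -0.422] p [389.7, -210.1, 149.6] rot [-3.135, -0.629, 0.146] F [0.5, -0.0, 0.2] op 0.001 gf 0.0
pre
[-0.0395, 0.0124, 0.1291] [-0.027, 0.072, 0.026] rows 3.2
under
[-0.0225, 0.0131, 0.1414] [-0.027, 0.072, 0.026] rows 3.4
0.0 [-0.0128, 0.0131, 0.1298] [-0.027, 0.072, 0.026] rows 3.1
0.15 [0.0009, 0.0131, 0.1136] [-0.027, 0.072, 0.026] rows 2.7
0.3 [0.017, 0.0131, 0.0996] [-0.027, 0.072, 0.026] rows 2.4
0.45 [0.0349, 0.0133, 0.0882] [-0.027, 0.072, 0.026] rows 2.3
0.6 [0.0543, 0.0136, 0.0796] [-0.027, 0.072, 0.026] rows 2.3
0.75 [0.0749, 0.014, 0.0739] [-0.027, 0.072, 0.026] rows 2.5
0.9 [0.096, 0.0145, 0.0714] [-0.027, 0.072, 0.026] rows 2.9
1.05 [0.1173, 0.0151, 0.0721] [-0.027, 0.072, 0.026] rows 3.3
1.2 [0.1382, 0.0158, 0.076] [-0.027, 0.072, 0.026] rows 3.8
1.35 [0.1583, 0.0165, 0.0829] [-0.027, 0.072, 0.026] rows 4.3
1.5 [0.1771, 0.0172, 0.0928] [-0.027, 0.072, 0.026] rows 4.8
```

Request:
{"api": "send_rows", "payload": {
  "targets": [-0.02,0.006,0.065,-0.027,0.072,0.026,-1,-0.0395,0.0124,0.129,-0.027,0.072,0.026,-1,-0.0395,0.0124,0.129,-0.027,0.072,0.026,-1,-0.0395,0.0124,0.129,-0.027,0.072,0.026,-1,-0.0395,0.0124,0.129,-0.027,0.072,0.026,-1,-0.0395,0.0124,0.129,-0.027,0.072,0.026,-1]
}}

```text
clock: 3.33
eef_pos: [432.4, -212.4, 13.1]
tcp_rot: [-3.128, -0.687, 0.106]
contact_force: [-0.1, 1.1, 0.5]
opening: -0.003
grasp_force: 0.0
```

```bash
python3 arc.py; python3 - <<'E'
from rig import cams
import cv2
f=cams.grab_frame("side");cv2.imwrite("pics/side1.png",cv2.resize(f["color"][200:400,250:450],(600,600),interpolation=2))
E
```

```text
t 3.33 q [-0.841, 0.56, 2.42, 1.988, 0.608, -1.321] p [432.4, -212.4, 13.1] rot [-3.128, -0.687, 0.106] F [-0.1, 1.1, 0.5] op -0.003 gf 0.0
pre
[0.0073, 0.0029, -0.0054] [-0.009, 0.013, -0.006] rows 0.2
under
[0.0235, 0.003, 0.0079] [-0.009, 0.013, -0.006] rows 0.6
0.0 [0.0338, 0.0028, -0.0031] [-0.009, 0.013, -0.006] rows 0.8
0.15 [0.0485, 0.0026, -0.0185] [-0.009, 0.013, -0.006] rows 1.2
0.3 [0.0654, 0.0024, -0.0315] [-0.009, 0.013, -0.006] rows 1.7
0.45 [0.0839, 0.0022, -0.0418] [-0.009, 0.013, -0.006] rows 2.2
0.6 [0.1039, 0.002, -0.0493] [-0.009, 0.013, -0.006] rows 2.8
0.75 [0.1247, 0.0018, -0.0537] [-0.009, 0.013, -0.006] rows 3.3
0.9 [0.1459, 0.0017, -0.055] [-0.009, 0.013, -0.006] rows 3.7
1.05 [0.1671, 0.0016, -0.053] [-0.009, 0.013, -0.006] rows 4.2
1.2 [0.1878, 0.0015, -0.0479] [-0.009, 0.013, -0.006] rows 4.6
1.35 [0.2074, 0.0015, -0.0398] [-0.009, 0.013, -0.006] rows 5.1
1.5 [0.2257, 0.0015, -0.0288] [-0.009, 0.013, -0.006] rows 5.5
```

View pics/side1.png

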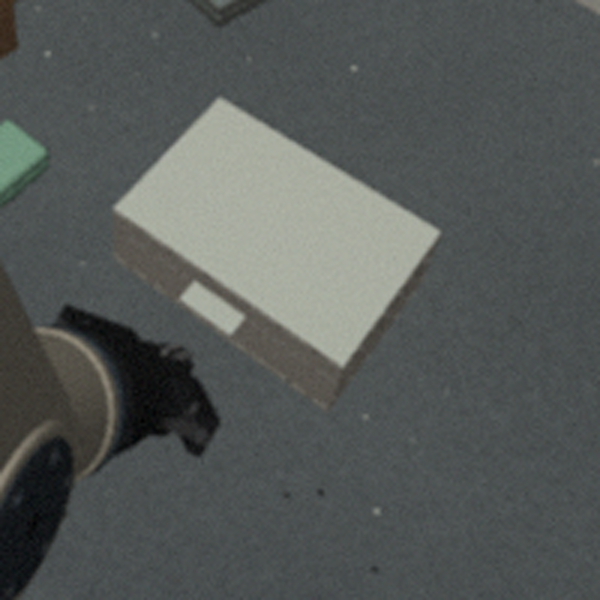

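```bash
python3 - <<'E'
from g import *
import pickle,cv2
from rig import cams
D=pickle.load(open("F.pkl","rb"))["side"]
s=st();R=Ro.from_euler("xyz",s["tcp_rot"])
for d in [(0,0,0),(0,0,-19),(0,0,-73),(0,0,-150)]:
    q=proj(D,s["eef_pos"]+R.apply(d));print(d,q,((q-[250,200])*3).round())
q=proj(D,np.array([455.2,-212.9,45]));print("tab",(q-[250,200])*3)
f=cams.grab_frame("wrist");cv2.imwrite("pics/w1.png",f["color"])
f=cams.grab_frame("side");cv2.imwrite("pics/s2.png",f["color"])
E
```

```text
t 3.38 q [-0.842, 0.551, 2.422, 1.977, 0.609, -1.309] p [432.8, -211.9, 16.8] rot [-3.128, -0.691, 0.106] F [0.1, -0.2, 0.5] op -0.002 gf 0.0
(0, 0, 0) [309.1 319.4] [177. 358.]
(0, 0, -19) [305.8 320.5] [167. 362.]
(0, 0, -73) [295.8 323.9] [137. 372.]
(0, 0, -150) [279.  329.7] [ 87. 389.]
tab [202.5 319.2]
```

View pics/w1.png

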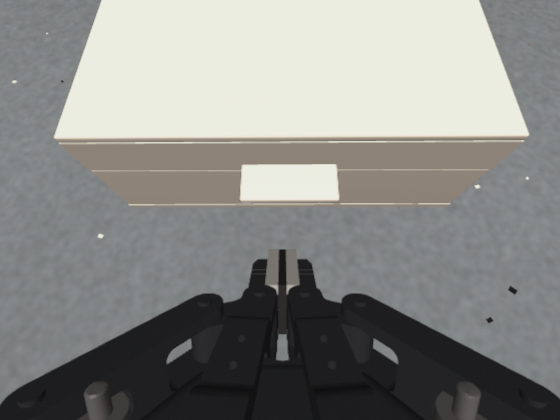

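Request:
{"api": "send_rows", "payload": {
  "targets": [0.008,0,0.0067,0,0,0,-1,0.0162,0,0.0133,0,0,0,-1,0.0162,0,0.0133,0,0,0,-1,0.0265,0,0.0023,0,0,0,-1,0.034,0,-0.0055,0,0,0,-1,0.0412,0,-0.0131,0,0,0,-1,0.0495,0,-0.0198,0,0,0,-1,0.0581,0,-0.0261,0,0,0,-1,0.0672,0,-0.0315,0,0,0,-1,0.0766,0,-0.0364,0,0,0,-1,0.0865,0,-0.0404,0,0,0,-1,0.0966,0,-0.0439,0,0,0,-1]
}}

```text
clock: 4.48
eef_pos: [479.7, -209.5, 120.5]
tcp_rot: [3.138, -0.699, 0.117]
contact_force: [0.1, -0.6, -1.3]
opening: -0.001
grasp_force: 0.2
```

```bash
python3 arc.py | tail -8;python3 - <<'E'
from g import *
import cv2
from rig import cams
st()
f=cams.grab_frame("wrist");cv2.imwrite("pics/w2.png",f["color"])
E
```

```text
0.45 [-0.021, 0.0005, 0.0109] [0.001, 0.001, 0.003] rows 0.6
0.6 [-0.0009, 0.0006, 0.0037] [0.001, 0.001, 0.003] rows 0.1
0.75 [0.0199, 0.0006, -0.0004] [0.001, 0.001, 0.003] rows 0.5
0.9 [0.0412, 0.0007, -0.0014] [0.001, 0.001, 0.003] rows 1.0
1.05 [0.0624, 0.0008, 0.0008] [0.001, 0.001, 0.003] rows 1.5
1.2 [0.083, 0.0008, 0.0061] [0.001, 0.001, 0.003] rows 2.0
1.35 [0.1025, 0.0009, 0.0145] [0.001, 0.001, 0.003] rows 2.5
1.5 [0.1206, 0.0009, 0.0257] [0.001, 0.001, 0.003] rows 3.0
t 4.48 q [-0.736, 0.276, 2.344, 1.547, 0.504, -0.691] p [479.7, -209.5, 120.5] rot [3.138, -0.699, 0.117] F [0.1, -0.6, -1.3] op -0.001 gf 0.2
```

View pics/w2.png

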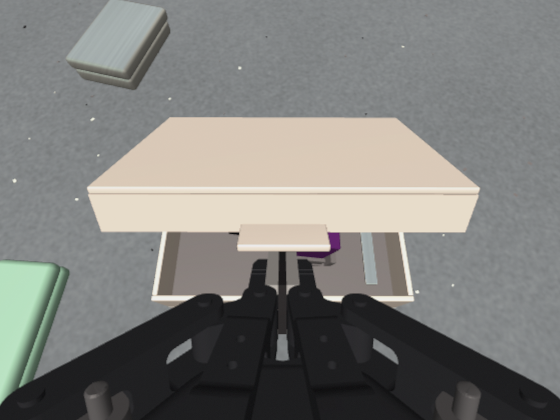

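Request:
{"api": "send_rows", "payload": {
  "targets": [0.01,0,-0.0025,0,0,0,-1,0.0208,0,-0.0044,0,0,0,-1,0.031,0,-0.0053,0,0,0,-1,0.042,0,-0.0057,0,0,0,-1,0.0525,0,-0.005,0,0,0,-1,0.0632,0,-0.0037,0,0,0,-1,0.0735,0,-0.0012,0,0,0,-1,0.0839,0,0.0018,0,0,0,-1,0.094,0,0.0056,0,0,0,-1,0.1035,0,0.0099,0,0,0,-1,0.113,0,0.0151,0,0,0,-1,0.1218,0,0.0209,0,0,0,-1]
}}

```text
clock: 5.53
eef_pos: [586.0, -197.2, 181.9]
tcp_rot: [3.14, -0.699, 0.116]
contact_force: [-0.6, -0.5, -0.6]
opening: 0.002
grasp_force: 0.0
```

Request:
{"api": "send_rows", "payload": {
  "targets": [0,0,0,0,0,0,-1,0,0,0,0,0,0,-1,0,0,-0.03,0,0,0,-1,0,0,-0.06,0,0,0,-1,0,0,-0.09,0,0,0,-1,0,0,-0.12,0,0,0,-1,0,0,-0.12,0,0,0,-1,0,0,-0.12,0,0,0,-1]
}}

```text
clock: 6.2
eef_pos: [508.6, -206.5, 272.9]
tcp_rot: [3.14, -0.699, 0.114]
contact_force: [0.9, 0.5, 0.3]
opening: 0.005
grasp_force: 0.0
```

```bash
python3 - <<'E'
from g import *
import cv2
from rig import cams
st()
f=cams.grab_frame("wrist");g=cams.grab_frame("scene");h=cams.grab_frame("side")
c=lambda im,x,y:cv2.resize(im[y:y+150,x:x+200],(400,300),interpolation=2)
import pickle;pickle.dump((f,g,h),open("open.pkl","wb"))
cv2.imwrite("pics/w3.png",np.vstack([np.hstack([c(g["color"],90,170),c(h["color"],230,200)]),np.hstack([cv2.resize(f["color"],(400,300)),c(h["color"],130,110)])]))
E
```

```text
t 6.2 q [-0.678, -0.009, 2.178, 0.881, 0.634, 0.138] p [508.6, -206.5, 272.9] rot [3.14, -0.699, 0.114] F [0.9, 0.5, 0.3] op 0.005 gf 0.0
```

View pics/w3.png

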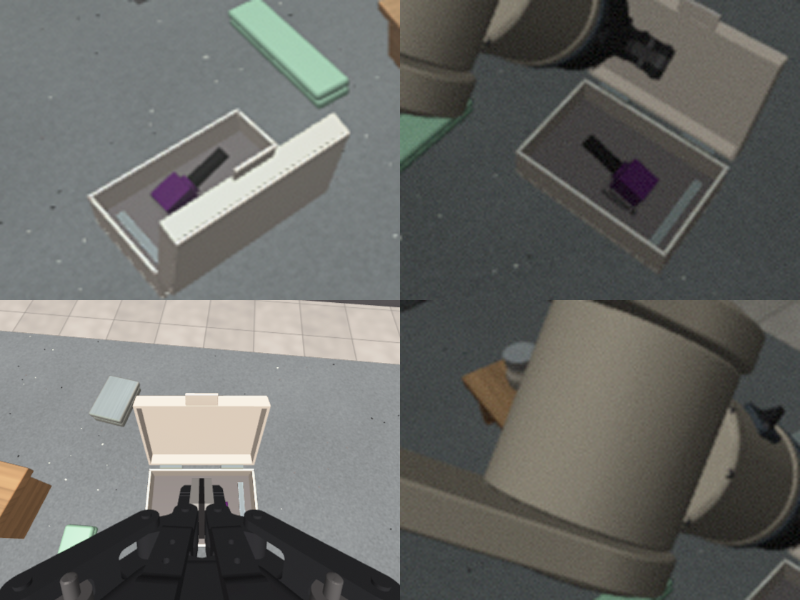

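```bash
cat >> g.py <<'E'
bz=.94*YC+.342*Z
def grasp(be): return frame(XC,-np.cos(be)*Z-np.sin(be)*YC) # tilt: points to -y case
E
python3 - <<'E'
from g import *
import pickle
F=pickle.load(open("F.pkl","rb"));S,D=F["scene"],F["side"]
sc=lambda x,y:ray(S,x/2+90-.25,y/2+170-.25);sd=lambda x,y:ray(D,(x-400)/2+230-.25,y/2+200-.25)
for n,a,b in [("tip",sc(222,153),sd(588,141)),("junction",sc(192,181),sd(618,170))]:
    p=tri(a,b);d=p-CC;print(n,p,"case",(d@XC).round(1),(d@YC).round(1))
B=CC-10*XC-40*YC+27*Z
for k in (85,39,62): print(k,(B+k*bz).round(1),proj(S,B+k*bz),proj(D,B+k*bz))
G=B+60*bz; print("G",G)
for be in(0,.4):
  R=grasp(be)
  print(be);show(G+150*Z,R);show(G+150*Z,frame(XC,-Z))
E
```

```text
tip [ 523.4 -167.8   56.2] case -10.2 37.1
junction [ 527.2 -208.3   41.2] case -11.0 -3.6
85 [ 523.3 -165.    56.1] [201.9 245.7] [322.8 269.5]
39 [ 528.1 -207.9   40.3] [185.9 260.9] [338.7 284.4]
62 [ 525.7 -186.5   48.2] [194.  253.3] [330.7 276.9]
G [ 525.91451849 -188.33219114   47.52      ]
0
[-0.0325, -0.015, 0.0678] [0.542, -0.547, -1.5] rows 13.5
[-0.0325, -0.015, 0.0678] [0.542, -0.547, -1.5] rows 13.5
0.4
[-0.0325, -0.015, 0.0678] [0.239, -0.855, -1.618] rows 14.8
[-0.0325, -0.015, 0.0678] [0.542, -0.547, -1.5] rows 13.5
```

```bash
cat > kin.py <<'E'
import numpy as np
from scipy.spatial.transform import Rotation as Ro
from scipy.optimize import least_squares
def fk(q,k):
    a1,d1,L2,a3,L4,d6=k;e=Ro.from_euler
    R=e("z",q[0]);p=R.apply([a1,0,d1]);R=R*e("y",q[1]);p=p+R.apply([0,0,L2])
    R=R*e("y",q[2]);p=p+R.apply([a3,0,L4]);R=R*e("z",s4*q[3])*e("y",q[4])
    p=p+R.apply([0,0,d6]);R=R*e("z",s6*q[5])*e("z",np.pi/2)
    return p,R
s4=s6=1
data=[([1.3436,.35363,1.63413,0,1.15519,-.0024],[139.2,608.8,230.6],[-3.1402,0,2.91684]),
([.423,-.046,1.975,0,1.212,.187],[379.3,172.5,290.7],[3.141,0,1.807]),
([-.506,.068,2.002,0,1.072,.767],[389.3,-214.2,229.8],[-3.141,.001,.298]),
([-.907,.107,2.397,1.115,.610,-.422],[389.7,-210.1,149.6],[-3.135,-.629,.146]),
([-.841,.56,2.42,1.988,.608,-1.321],[432.4,-212.4,13.1],[-3.128,-.687,.106]),
([-.736,.276,2.344,1.547,.504,-.691],[479.7,-209.5,120.5],[3.138,-.699,.117]),
([-.678,-.009,2.178,.881,.634,.138],[508.6,-206.5,272.9],[3.14,-.699,.114])]
def res(k): return np.concatenate([fk(q,k)[0]-p for q,p,_ in data])
best=None
for a in (1,-1):
    s4=a;f=least_squares(res,[0,300,400,0,400,250])
    if best is None or f.cost<best[0]: best=(f.cost,a,f.x)
cost,s4,K=best
LO=np.array([-2.63,-.92,.06,-1.3,0,-3.02]);HI=np.array([2.63,2.1,2.66,4.44,2.69,3.02])
def ik(P,R,q0,n=1):
    def f(q):
        p,r=fk(q,K);return np.concatenate([(p-P)/100,(r.inv()*R).as_rotvec()])
    s=least_squares(f,np.clip(q0,LO+.001,HI-.001),bounds=(LO,HI));return s.x,s.cost
if __name__=="__main__":
    print(cost,s4,K.round(1))
    for q,p,e in data: print((fk(q,K)[0]-p).round(1),(fk(q,K)[1].inv()*Ro.from_euler("xyz",e)).as_rotvec().round(3))
E
python3 kin.py
```

```text
4.079087821870342 1 [ -1.6 296.8 569.1  59.4 496.1 345.2]
[ 1.5 -0.2 -0.3] [ 0. -0. -0.]
[ 0.3 -1.6 -0.1] [-0. -0. -0.]
[-0.8 -1.1 -0. ] [ 0.    -0.001 -0.   ]
[-0.1  0.3 -0.1] [-0.     0.     0.001]
[-0.4 -0.1 -0.1] [ 0.001 -0.    -0.001]
[ 0.1 -0.2  0.1] [ 0.    -0.001  0.   ]
[ 0.3 -0.8  0.4] [ 0. -0.  0.]
```

```bash
cat > plan.py <<'E'
from g import *
import kin
RC=np.array([521.3,244.2,0]);RY=np.array([.143,.990,0]);RX=np.array([.990,-.143,0])
B=CC-10*XC-41*YC+27*Z;G=B+61*bz
PL=RC+8*RY+85*Z
zt=lambda R:R.apply([0,0,1])
def place(be,psi): # rotation: bottle upright; tool heading psi (horizontal azimuth)
    Rg=grasp(be);Q=Ro.align_vectors([Z],[bz])[0] ; R=Q*Rg; z=zt(R);a=np.arctan2(z[1],z[0])
    return Ro.from_euler("z",psi-a)*R
if __name__=="__main__":
    st0=[-.678,-.009,2.178,.881,.634,.138]
    rng=np.random.default_rng(0)
    def best(P,R,seeds):
        o=None
        for s in seeds:
            q,c=kin.ik(P,R,s)
            m=min((q-kin.LO).min(),(kin.HI-q).min())
            if c<1e-6 and (o is None or m>o[0]+.03): o=(round(m,2),q.round(2).tolist())
        return o
    for be in (0,.2,.4,.6):
        R=grasp(be);print("be",be,"grasp",best(G+19*zt(R),R,[st0,[-.4,.4,2,0,.7,-.5],[-.4,.4,2,1,.7,-1.5],[-.4,.4,2,-1,.7,1]]))
        for psi in (-.1,.2,.45,.7):
            Rp=place(be,psi);print("  psi",psi,best(PL+61*Z+19*zt(Rp),Rp,[[.45,-.2,2.2,0,.3,1.57],[.45,0,2.3,1.5,.6,0],[.45,0,2.3,-1,.6,2.5],[.45,0,2,3.1,.6,-1.5]]))
E
python3 plan.py
```

```text
be 0 grasp (np.float64(0.71), [-0.34, 0.52, 1.91, 0.0, 0.71, -0.46])
  psi -0.1 (np.float64(0.22), [0.92, 0.63, 2.35, 4.22, 1.14, -1.72])
  psi 0.2 (np.float64(0.19), [0.71, 0.63, 2.47, 3.66, 1.19, -1.59])
  psi 0.45 (np.float64(0.15), [0.45, 0.64, 2.51, 3.14, 1.23, -1.57])
  psi 0.7 (np.float64(0.19), [0.19, 0.63, 2.47, 2.62, 1.19, -1.55])
be 0.2 grasp (np.float64(0.62), [-0.23, 0.51, 1.97, -0.33, 0.62, -0.09])
  psi -0.1 (np.float64(0.12), [0.85, 0.48, 2.32, 4.32, 0.85, -1.95])
  psi 0.2 (np.float64(0.23), [0.67, 0.45, 2.43, 3.71, 0.79, -1.74])
  psi 0.45 (np.float64(0.2), [0.45, 0.44, 2.46, 3.14, 0.78, -1.57])
  psi 0.7 (np.float64(0.23), [0.23, 0.45, 2.43, 2.57, 0.79, -1.4])
be 0.4 grasp (np.float64(0.6), [-0.12, 0.52, 2.01, -0.7, 0.63, 0.35])
  psi -0.1 None
  psi 0.2 (np.float64(0.32), [0.62, 0.32, 2.34, 3.95, 0.42, -2.04])
  psi 0.45 (np.float64(0.29), [0.45, 0.31, 2.37, 3.14, 0.36, -1.57])
  psi 0.7 (np.float64(0.32), [0.28, 0.32, 2.34, 2.33, 0.42, -1.1])
be 0.6 grasp (np.float64(0.3), [-0.01, 0.57, 2.04, -1.0, 0.73, 0.72])
  psi -0.1 None
  psi 0.2 None
  psi 0.45 (np.float64(0.01), [0.45, 0.26, 2.25, 0.04, 0.01, 1.53])
  psi 0.7 (np.float64(0.22), [0.33, 0.27, 2.23, 1.35, 0.22, -0.08])
```

```bash
cat >> plan.py <<'E'
GK=64;G=B+GK*bz;be=.4
def rows(q1,n,grip,q0=None,ref=None):
    s=r.sense();q0=s["qpos"] if q0 is None else np.array(q0)
    p0,R0=kin.fk(q0,kin.K)
    if ref is not None: p0,R0=kin.fk(ref,kin.K)
    out=[]
    for i in range(1,n+1):
        p,R=kin.fk(q0+(np.array(q1)-q0)*i/n,kin.K)
        out+=(R0.inv().apply(p-p0)/1000).round(3).tolist()+(R0.inv()*R).as_rotvec().round(3).tolist()+[grip]
    print(out);
    for i in range(0,n,3):print([x.round(0).tolist() for x in [kin.fk(q0+(np.array(q1)-q0)*(i+1)/n,kin.K)[0]]],end="")
    print()
E
python3 - <<'E'
from plan import *
st();R=grasp(be)
q,c=kin.ik(G+19*zt(R)-110*zt(R),R,[-.12,.4,1.9,-.7,.63,.35]);print(q.round(3).tolist(),c)
q0=r.sense()["qpos"];rows(q,16,.06)
E
```

```text
t 6.35 q [-0.676, -0.003, 2.178, 0.882, 0.634, 0.138] p [509.2, -205.6, 270.3] rot [-3.139, -0.696, 0.113] F [-0.0, 0.4, 0.3] op -0.002 gf 0.0
[-0.033, 0.336, 1.99, -0.548, 0.833, 0.231] 1.3997132286559635e-30
[-0.011, -0.016, 0.013, 0.035, -0.061, -0.093, 0.06, -0.022, -0.03, 0.024, 0.068, -0.12, -0.188, 0.06, -0.034, -0.042, 0.034, 0.1, -0.179, -0.283, 0.06, -0.046, -0.052, 0.043, 0.129, -0.238, -0.38, 0.06, -0.057, -0.06, 0.051, 0.156, -0.295, -0.477, 0.06, -0.068, -0.066, 0.058, 0.18, -0.352, -0.576, 0.06, -0.078, -0.07, 0.064, 0.202, -0.408, -0.676, 0.06, -0.086, -0.072, 0.07, 0.221, -0.463, -0.777, 0.06, -0.093, -0.073, 0.075, 0.236, -0.516, -0.879, 0.06, -0.098, -0.072, 0.081, 0.249, -0.569, -0.982, 0.06, -0.1, -0.07, 0.086, 0.257, -0.621, -1.086, 0.06, -0.1, -0.067, 0.092, 0.262, -0.671, -1.191, 0.06, -0.098, -0.063, 0.097, 0.263, -0.72, -1.296, 0.06, -0.093, -0.059, 0.104, 0.26, -0.767, -1.403, 0.06, -0.085, -0.056, 0.11, 0.252, -0.812, -1.51, 0.06, -0.074, -0.054, 0.118, 0.239, -0.855, -1.618, 0.06]
[[508.0, -191.0, 254.0]][[496.0, -155.0, 208.0]][[483.0, -139.0, 171.0]][[478.0, -137.0, 146.0]][[490.0, -145.0, 133.0]][[522.0, -150.0, 133.0]]
```

Request:
{"api": "send_rows", "payload": {
  "targets": [-0.022,-0.03,0.024,0.068,-0.12,-0.188,0.06,-0.046,-0.052,0.043,0.129,-0.238,-0.38,0.06,-0.046,-0.052,0.043,0.129,-0.238,-0.38,0.06,-0.068,-0.066,0.058,0.18,-0.352,-0.576,0.06,-0.068,-0.066,0.058,0.18,-0.352,-0.576,0.06,-0.086,-0.072,0.07,0.221,-0.463,-0.777,0.06,-0.086,-0.072,0.07,0.221,-0.463,-0.777,0.06,-0.098,-0.072,0.081,0.249,-0.569,-0.982,0.06,-0.098,-0.072,0.081,0.249,-0.569,-0.982,0.06,-0.1,-0.067,0.092,0.262,-0.671,-1.191,0.06,-0.1,-0.067,0.092,0.262,-0.671,-1.191,0.06,-0.1,-0.067,0.092,0.262,-0.671,-1.191,0.06]
}}

```text
clock: 7.35
eef_pos: [484.7, -139.6, 134.7]
tcp_rot: [3.055, 0.131, 1.302]
contact_force: [0.9, 0.2, 0.5]
opening: 0.536
grasp_force: 0.0
```

```bash
python3 - <<'E'
from plan import *
st();R=grasp(be);show(G+19*zt(R)-110*zt(R),R)
E
```

```text
t 7.35 q [-0.19, 0.256, 2.036, -0.195, 0.782, 0.207] p [484.7, -139.6, 134.7] rot [3.055, 0.131, 1.302] F [0.9, 0.2, 0.5] op 0.536 gf 0.0
[-0.0003, 0.0381, 0.0053] [-0.015, -0.249, -0.38] rows 3.6
```

Request:
{"api": "send_rows", "payload": {
  "targets": [0,0.019,0.0025,-0.007,-0.125,-0.19,0.06,0,0.038,0.005,-0.015,-0.249,-0.38,0.06,0,0.038,0.005,-0.015,-0.249,-0.38,0.06,0,0.038,0.005,-0.015,-0.249,-0.38,0.06,0,0.038,0.005,-0.015,-0.249,-0.38,0.06,0,0.038,0.005,-0.015,-0.249,-0.38,0.06,0,0.038,0.005,-0.015,-0.249,-0.38,0.06]
}}

```text
clock: 7.93
eef_pos: [520.7, -151.5, 134.5]
tcp_rot: [3.136, 0.396, 1.671]
contact_force: [0.5, -0.0, 0.1]
opening: 0.535
grasp_force: 0.0
```

```bash
python3 - <<'E'
from plan import *
import cv2
from rig import cams
st();R=grasp(be);show(G+19*zt(R)-110*zt(R),R);show(G+19*zt(R),R)
f=cams.grab_frame("wrist");im=f["color"]
for k in (39,62,85):
    u,v=proj(f,B+k*bz);cv2.circle(im,(int(u),int(v)),3,(0,0,255),1)
cv2.imwrite("pics/w4.png",im)
E
```

```text
t 7.93 q [-0.043, 0.332, 1.991, -0.542, 0.831, 0.228] p [520.7, -151.5, 134.5] rot [3.136, 0.396, 1.671] F [0.5, -0.0, 0.1] op 0.535 gf 0.0
[0.0017, 0.001, 0.0012] [0.0, -0.004, -0.012] rows 0.1
[0.0012, 0.0009, 0.1112] [0.0, -0.004, -0.012] rows 2.7
```

View pics/w4.png

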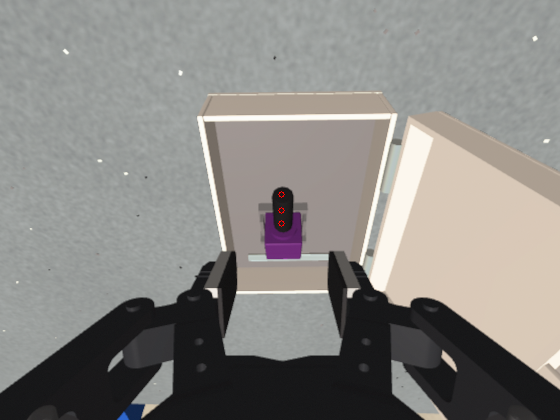

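Request:
{"api": "send_rows", "payload": {
  "targets": [0.0005,0.0005,0.03,0,0,-0.01,0.06,0.001,0.001,0.06,0,0,-0.01,0.06,0.001,0.001,0.085,0,0,-0.01,0.06,0.001,0.001,0.1,0,0,-0.01,0.06,0.001,0.001,0.111,0,0,-0.01,0.06,0.001,0.001,0.111,0,0,-0.01,0.06,0.001,0.001,0.111,0,0,-0.01,0.06]
}}

```text
clock: 8.57
eef_pos: [526.9, -193.9, 32.4]
tcp_rot: [3.141, 0.398, 1.683]
contact_force: [0.6, 1.2, -0.5]
opening: 0.531
grasp_force: 0.0
```

Request:
{"api": "send_rows", "payload": {
  "targets": [0,0,0,0,0,0,-0.3,0,0,0,0,0,0,-0.5,0,0,0,0,0,0,-0.75,0,0,0,0,0,0,-1,0,0,0,0,0,0,-1,0,0,0,0,0,0,-1,0,0,0,0,0,0,-1],
  "grip_force": 60
}}

```text
clock: 9.15
eef_pos: [527.9, -193.3, 33.3]
tcp_rot: [3.139, 0.399, 1.685]
contact_force: [-0.9, 1.7, 7.1]
opening: 0.167
grasp_force: 58.6
```

```bash
python3 - <<'E'
from plan import *
st();R=grasp(be);show(G+19*zt(R),R);show(G+19*zt(R)+120*Z,R)
psi=.7
for psi in(.6,.7,.9):
  Rp=place(be,psi)
  for h in (40,0):
    print(psi,kin.ik(PL+(GK+h)*Z+19*zt(Rp),Rp,[.28,.32,2.34,2.33,.42,-1.1]))
E
```

```text
t 9.15 q [-0.122, 0.517, 2.016, -0.697, 0.628, 0.339] p [527.9, -193.3, 33.3] rot [3.139, 0.399, 1.685] F [-0.9, 1.7, 7.1] op 0.167 gf 58.6
[0.0012, -0.0014, 0.0015] [0.003, -0.001, 0.001] rows 0.1
[-0.0454, -0.0012, -0.1091] [0.003, -0.001, 0.001] rows 2.8
0.6 (array([ 0.34587961,  0.20528267,  2.33595861,  2.39821923,  0.27553321,
       -1.02157919]), np.float64(8.744307430221145e-31))
0.6 (array([ 0.34587961,  0.30794117,  2.35715491,  2.61625181,  0.37593222,
       -1.25132211]), np.float64(2.573375536894337e-21))
0.7 (array([ 0.28138988,  0.21535882,  2.32073079,  2.07086494,  0.34613068,
       -0.82034629]), np.float64(8.991645607330376e-27))
0.7 (array([ 0.28138988,  0.31579742,  2.34152943,  2.316991  ,  0.41747876,
       -1.08518861]), np.float64(7.12898676616213e-25))
0.9 (array([ 0.17199413,  0.24792589,  2.27024655,  1.66571547,  0.5115577 ,
       -0.65421208]), np.float64(1.0779003908916155e-26))
0.9 (array([ 0.17199413,  0.34167819,  2.28986064,  1.85950421,  0.53329409,
       -0.87758454]), np.float64(1.4814838614929712e-30))
```

```bash
cat >> plan.py <<'E'
PL=RC+12*RX+26*RY+85*Z;psi=.8;Rp=place(be,psi)
def qpl(h,s=[.2,.3,2.3,2,.45,-.9]): return kin.ik(PL+(GK+h)*Z+19*zt(Rp),Rp,s)
bl=grasp(be).inv().apply(bz) # bottle z in tool
E
python3 - <<'E'
from plan import *
q0=r.sense()["qpos"];s=qpl(0)[0]
for h in(0,30,60,90,120,150):
    q,c=qpl(h,s);s=q;print(h,q.round(3).tolist(),round(c,6))
R=grasp(be);ql,c=kin.ik(G+19*zt(R)+190*Z,R,q0);print("lift",ql.round(3).tolist(),c)
for h in (60,90,120):
  q1=qpl(h)[0];print(h)
  for i in range(0,25,3):
    p,Rr=kin.fk(ql+(q1-ql)*i/24,kin.K);g=p-19*zt(Rr);b=g-GK*Rr.apply(bl);
    print(i,p.round(),"base",b.round(),"body low",(g-54*zt(Rr)).round()[2])
E
```

```text
0 [0.256, 0.345, 2.283, 2.079, 0.449, -0.945] 0.0
30 [0.256, 0.275, 2.269, 1.912, 0.414, -0.761] 0.0
60 [0.256, 0.208, 2.251, 1.72, 0.394, -0.553] 0.0
90 [0.256, 0.147, 2.229, 1.517, 0.39, -0.333] 0.0
120 [0.256, 0.091, 2.203, 1.321, 0.402, -0.121] 0.0
150 [0.256, 0.039, 2.173, 1.148, 0.429, 0.069] 0.0
lift [-0.116, 0.224, 1.903, -0.476, 0.975, 0.034] 1.9289595292290188e-21
60
0 [ 526. -193.  221.] base [ 532. -245.  217.] body low 289.0
3 [523. -91. 184.] base [ 528. -141.  168.] body low 256.0
6 [521.   7. 166.] base [526. -39. 139.] body low 238.0
9 [522.  93. 163.] base [526.  53. 128.] body low 233.0
12 [527. 164. 170.] base [528. 131. 129.] body low 236.0
15 [533. 218. 182.] base [533. 192. 136.] body low 242.0
18 [541. 254. 193.] base [537. 234. 144.] body low 248.0
21 [546. 273. 198.] base [540. 258. 148.] body low 250.0
24 [547. 278. 196.] base [537. 268. 145.] body low 246.0
90
0 [ 526. -193.  221.] base [ 532. -245.  217.] body low 289.0
3 [526. -98. 190.] base [ 531. -148.  175.] body low 262.0
6 [527.  -6. 176.] base [531. -53. 151.] body low 248.0
9 [528.  76. 174.] base [531.  35. 141.] body low 245.0
12 [532. 146. 183.] base [533. 111. 143.] body low 249.0
15 [537. 201. 196.] base [535. 172. 151.] body low 258.0
18 [542. 241. 210.] base [538. 219. 162.] body low 267.0
21 [546. 266. 221.] base [539. 250. 171.] body low 274.0
24 [547. 278. 226.] base [537. 268. 175.] body low 276.0
120
0 [ 526. -193.  221.] base [ 532. -245.  217.] body low 289.0
3 [ 529. -104.  197.] base [ 534. -155.  182.] body low 268.0
6 [531. -19. 186.] base [535. -66. 162.] body low 258.0
9 [534.  59. 186.] base [536.  17. 155.] body low 257.0
12 [537. 128. 196.] base [537.  91. 158.] body low 263.0
15 [541. 184. 211.] base [538. 154. 168.] body low 274.0
18 [544. 228. 228.] base [539. 204. 181.] body low 286.0
21 [546. 259. 244.] base [539. 242. 194.] body low 298.0
24 [547. 278. 256.] base [537. 268. 205.] body low 306.0
```

Request:
{"api": "send_rows", "payload": {
  "targets": [-0.012,0,-0.028,0,0,0,-1,-0.023,0,-0.055,0,0,0,-1,-0.035,0,-0.083,0,0,0,-1,-0.047,0,-0.11,0,0,0,-1,-0.059,0,-0.138,0,0,0,-1,-0.074,0,-0.175,0,0,0,-1,-0.074,0,-0.175,0,0,0,-1,-0.074,0,-0.175,0,0,0,-1]
}}

```text
clock: 9.82
eef_pos: [528.4, -193.7, 224.9]
tcp_rot: [3.135, 0.399, 1.683]
contact_force: [-0.4, 0.0, -1.1]
opening: 0.16
grasp_force: 58.7
```

Request:
{"api": "send_rows", "payload": {
  "targets": [-0.01,0,-0.025,0,0,0,-1,-0.02,0,-0.05,0,0,0,-1,-0.03,0,-0.07,0,0,0,-1,-0.03,0,-0.07,0,0,0,-1,-0.03,0,-0.07,0,0,0,-1]
}}

```text
clock: 10.23
eef_pos: [527.0, -194.1, 298.1]
tcp_rot: [3.14, 0.398, 1.685]
contact_force: [-0.0, -0.0, -1.7]
opening: 0.166
grasp_force: 58.7
```

```bash
python3 - <<'E'
from plan import *
s=st();ql=s["qpos"];q1=qpl(150)[0];print(q1.round(3).tolist())
for i in range(0,25,3):
    p,Rr=kin.fk(ql+(q1-ql)*i/24,kin.K);g=p-19*zt(Rr);b=g-GK*Rr.apply(bl);print(i,p.round(),"base",b.round())
rows(ql+(q1-ql)*.5,6,-1);rows(q1,6,-1,q0=ql+(q1-ql)*.5)
E
```

```text
t 10.23 q [-0.124, 0.142, 1.819, -0.432, 1.119, -0.059] p [527.0, -194.1, 298.1] rot [3.14, 0.398, 1.685] F [-0.0, -0.0, -1.7] op 0.166 gf 58.7
[0.256, 0.039, 2.173, 1.148, 0.429, 0.069]
0 [ 527. -197.  298.] base [ 533. -249.  294.]
3 [ 537. -110.  268.] base [ 542. -161.  255.]
6 [543. -26. 251.] base [548. -74. 229.]
9 [547.  52. 246.] base [550.   9. 215.]
12 [549. 121. 249.] base [550.  83. 212.]
15 [550. 179. 257.] base [549. 147. 215.]
18 [550. 224. 269.] base [546. 200. 222.]
21 [549. 257. 279.] base [542. 240. 230.]
24 [547. 278. 286.] base [537. 268. 235.]
[0.06, 0.013, -0.002, -0.055, 0.119, 0.035, -1, 0.118, 0.025, -0.01, -0.103, 0.236, 0.078, -1, 0.173, 0.035, -0.022, -0.145, 0.351, 0.129, -1, 0.223, 0.044, -0.038, -0.179, 0.462, 0.187, -1, 0.268, 0.052, -0.056, -0.207, 0.569, 0.254, -1, 0.308, 0.058, -0.076, -0.227, 0.671, 0.328, -1]
[[534.0, -139.0, 277.0]][[546.0, 27.0, 246.0]]
[0.039, -0.006, 0.006, -0.026, 0.091, 0.085, -1, 0.074, -0.01, 0.009, -0.049, 0.174, 0.177, -1, 0.104, -0.014, 0.009, -0.069, 0.249, 0.276, -1, 0.128, -0.017, 0.009, -0.086, 0.314, 0.381, -1, 0.147, -0.02, 0.008, -0.101, 0.371, 0.492, -1, 0.16, -0.024, 0.007, -0.113, 0.418, 0.608, -1]
[[549.0, 161.0, 254.0]][[549.0, 248.0, 276.0]]
```

Bottle held, path clear (bottle base above 210 mm everywhere).

Request:
{"api": "send_rows", "payload": {
  "targets": [0.03,0.006,-0.001,-0.027,0.06,0.017,-1,0.06,0.013,-0.002,-0.055,0.119,0.035,-1,0.09,0.019,-0.006,-0.08,0.178,0.056,-1,0.118,0.025,-0.01,-0.103,0.236,0.078,-1,0.146,0.03,-0.016,-0.124,0.294,0.103,-1,0.173,0.035,-0.022,-0.145,0.351,0.129,-1,0.198,0.04,-0.03,-0.162,0.407,0.158,-1,0.223,0.044,-0.038,-0.179,0.462,0.187,-1,0.246,0.048,-0.047,-0.193,0.516,0.22,-1,0.268,0.052,-0.056,-0.207,0.569,0.254,-1,0.288,0.055,-0.066,-0.217,0.62,0.291,-1,0.308,0.058,-0.076,-0.227,0.671,0.328,-1]
}}

```text
clock: 11.23
eef_pos: [547.3, 124.5, 246.3]
tcp_rot: [2.896, -0.312, 1.445]
contact_force: [0.5, 0.2, -1.1]
opening: 0.168
grasp_force: 58.5
```

Request:
{"api": "send_rows", "payload": {
  "targets": [0.02,-0.003,0.003,-0.013,0.046,0.042,-1,0.039,-0.006,0.006,-0.026,0.091,0.085,-1,0.057,-0.008,0.008,-0.038,0.133,0.131,-1,0.074,-0.01,0.009,-0.049,0.174,0.177,-1,0.104,-0.014,0.009,-0.069,0.249,0.276,-1,0.116,-0.016,0.009,-0.078,0.282,0.33,-1,0.128,-0.017,0.009,-0.086,0.314,0.381,-1,0.138,-0.018,0.008,-0.094,0.342,0.436,-1,0.147,-0.02,0.008,-0.101,0.371,0.492,-1,0.154,-0.022,0.007,-0.107,0.395,0.55,-1,0.16,-0.024,0.007,-0.113,0.418,0.608,-1,0.16,-0.024,0.007,-0.113,0.418,0.608,-1]
}}

```text
clock: 12.23
eef_pos: [544.1, 281.3, 282.2]
tcp_rot: [-3.135, -0.817, 0.793]
contact_force: [-0.7, 0.2, -1.6]
opening: 0.166
grasp_force: 58.5
```

```bash
python3 - <<'E'
from plan import *
import cv2
from rig import cams
s=st();Rr=Ro.from_euler("xyz",s["tcp_rot"]);print("bottle z",Rr.apply(bl).round(3))
for h in(150,90,15):show(PL+(GK+h)*Z+19*zt(Rp),Rp)
S=cams.grab_frame("scene");D=cams.grab_frame("side")
Bn=s["eef_pos"]-19*zt(Rr)-GK*Rr.apply(bl);print("B",Bn)
c=lambda f,o:cv2.resize(f["color"][o[1]:o[1]+150,o[0]:o[0]+200],(400,300),interpolation=2)
out=[]
for f in(S,D):
    a=proj(f,Bn);b=proj(f,Bn+85*Z);print(a,b);o=np.clip(((a+b)/2-[100,75]).astype(int),0,[360,270]);print("o",o);out.append(c(f,o))
cv2.imwrite("pics/p5.png",np.hstack(out))
E
```

```text
t 12.23 q [0.264, 0.044, 2.174, 1.147, 0.422, 0.078] p [544.1, 281.3, 282.2] rot [-3.135, -0.817, 0.793] F [-0.7, 0.2, -1.6] op 0.166 gf 58.5
bottle z [0.007 0.    1.   ]
[0.0025, 0.004, -0.003] [-0.002, 0.005, -0.005] rows 0.1
[-0.0412, 0.0042, 0.0381] [-0.002, 0.005, -0.005] rows 1.4
[-0.0959, 0.0046, 0.0894] [-0.002, 0.005, -0.005] rows 3.1
B [534.00186394 271.3495125  231.21028042]
[365.5 112.8] [370.5  78.3]
o [268  20]
[195.9 116.7] [189.1  84.6]
o [92 25]
```

View pics/p5.png

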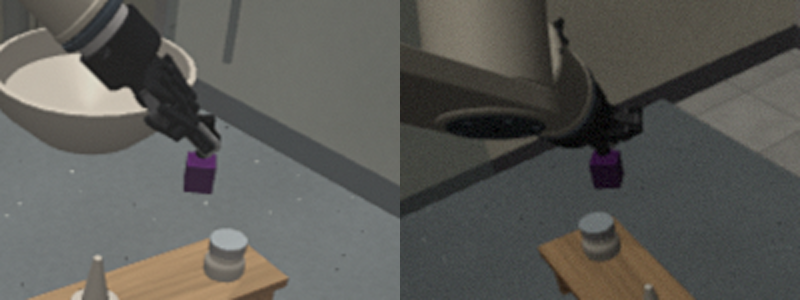

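Request:
{"api": "send_rows", "payload": {
  "targets": [-0.014,0.004,0.013,-0.002,0.005,-0.005,-1,-0.028,0.004,0.026,-0.002,0.005,-0.005,-1,-0.041,0.004,0.038,-0.002,0.005,-0.005,-1,-0.055,0.004,0.051,-0.002,0.005,-0.005,-1,-0.069,0.0045,0.064,-0.002,0.005,-0.005,-1,-0.083,0.0045,0.077,-0.002,0.005,-0.005,-1,-0.096,0.0046,0.089,-0.002,0.005,-0.005,-1,-0.096,0.0046,0.089,-0.002,0.005,-0.005,-1,-0.096,0.0046,0.089,-0.002,0.005,-0.005,-1,-0.096,0.0046,0.089,-0.002,0.005,-0.005,-1]
}}

```text
clock: 13.17
eef_pos: [550.0, 278.0, 155.3]
tcp_rot: [3.134, -0.826, 0.808]
contact_force: [1.1, 0.2, -1.1]
opening: 0.167
grasp_force: 58.5
```

```bash
cat > chk.py <<'E'
from plan import *
s=st();Rr=Ro.from_euler("xyz",s["tcp_rot"]);print("bottle z",Rr.apply(bl).round(3))
Bn=s["eef_pos"]-19*zt(Rr)-GK*Rr.apply(bl);d=Bn-RC;print("B riser",(d@RX).round(1),(d@RY).round(1),Bn[2].round(1))
print("down 1mm tool",(Rr.inv().apply([0,0,-1])).round(3))
for h in(15,3,0):show(PL+(GK+h)*Z+19*zt(Rp),Rp)
E
python3 chk.py
```

```text
t 13.17 q [0.251, 0.305, 2.27, 1.982, 0.43, -0.844] p [550.0, 278.0, 155.3] rot [3.134, -0.826, 0.808] F [1.1, 0.2, -1.1] op 0.167 gf 58.5
bottle z [-0.007  0.     1.   ]
B riser 15.7 26.3 104.1
down 1mm tool [-0.735 -0.005  0.678]
[-0.0046, -0.0026, 0.0012] [0.002, -0.004, 0.005] rows 0.1
[-0.0134, -0.0026, 0.0094] [0.002, -0.004, 0.005] rows 0.4
[-0.0156, -0.0026, 0.0114] [0.002, -0.004, 0.005] rows 0.5
```

Request:
{"api": "send_rows", "payload": {
  "targets": [0,0,0,0,0,0,-1,0,0,0,0,0,0,-1,-0.0015,0,0.0014,0,0,0,-1,-0.003,0,0.0027,0,0,0,-1,-0.0045,0,0.004,0,0,0,-1,-0.006,0,0.0055,0,0,0,-1,-0.0073,0,0.0068,0,0,0,-1,-0.0073,0,0.0068,0,0,0,-1,-0.0073,0,0.0068,0,0,0,-1,-0.0073,0,0.0068,0,0,0,-1,-0.0073,0,0.0068,0,0,0,-1,-0.0073,0,0.0068,0,0,0,-1]
}}

```text
clock: 14.17
eef_pos: [549.8, 278.0, 145.0]
tcp_rot: [3.134, -0.826, 0.807]
contact_force: [0.2, 0.1, -0.5]
opening: 0.166
grasp_force: 58.5
```

```bash
python3 chk.py
```

```text
t 14.17 q [0.252, 0.329, 2.275, 2.04, 0.442, -0.908] p [549.8, 278.0, 145.0] rot [3.134, -0.826, 0.807] F [0.2, 0.1, -0.5] op 0.166 gf 58.5
bottle z [-0.007  0.     1.   ]
B riser 15.5 26.3 93.8
down 1mm tool [-0.736 -0.005  0.677]
[0.0031, -0.0024, -0.0057] [0.002, -0.005, 0.005] rows 0.2
[-0.0058, -0.0024, 0.0025] [0.002, -0.005, 0.005] rows 0.2
[-0.008, -0.0025, 0.0045] [0.002, -0.005, 0.005] rows 0.2
```

Request:
{"api": "send_rows", "payload": {
  "targets": [-0.0007,0,0.0007,0,0,0,-1,-0.0015,0,0.0014,0,0,0,-1,-0.0022,0,0.002,0,0,0,-1,-0.0029,0,0.0027,0,0,0,-1,-0.0037,0,0.0034,0,0,0,-1,-0.0044,0,0.0041,0,0,0,-1,-0.0044,0,0.0041,0,0,0,-1,-0.0044,0,0.0041,0,0,0,-1]
}}

```text
clock: 14.83
eef_pos: [549.7, 278.0, 138.7]
tcp_rot: [3.135, -0.826, 0.807]
contact_force: [-0.5, -0.2, -0.9]
opening: 0.164
grasp_force: 58.5
```

Request:
{"api": "send_rows", "payload": {
  "targets": [-0.0007,0,0.0007,0,0,0,-1,-0.0007,0,0.0007,0,0,0,-1,-0.0007,0,0.0007,0,0,0,-1]
}}

```text
clock: 15.08
eef_pos: [549.8, 278.0, 137.8]
tcp_rot: [3.134, -0.826, 0.807]
contact_force: [-0.6, 0.5, -0.4]
opening: 0.169
grasp_force: 58.5
```

Request:
{"api": "send_rows", "payload": {
  "targets": [-0.0004,0,0.0003,0,0,0,-1,-0.0007,0,0.0007,0,0,0,-1,-0.0007,0,0.0007,0,0,0,-1,-0.0007,0,0.0007,0,0,0,-1]
}}

```text
clock: 15.42
eef_pos: [549.8, 278.0, 136.9]
tcp_rot: [3.134, -0.826, 0.807]
contact_force: [-0.5, -0.1, -0.4]
opening: 0.166
grasp_force: 58.5
```

Request:
{"api": "send_rows", "payload": {
  "targets": [-0.0004,0,0.0003,0,0,0,-1,-0.0007,0,0.0007,0,0,0,-1,-0.0007,0,0.0007,0,0,0,-1,-0.0007,0,0.0007,0,0,0,-1]
}}

```text
clock: 15.75
eef_pos: [549.8, 278.1, 135.9]
tcp_rot: [3.134, -0.826, 0.807]
contact_force: [-0.0, -1.0, -0.3]
opening: 0.169
grasp_force: 58.5
```

Request:
{"api": "send_rows", "payload": {
  "targets": [-0.0004,0,0.0003,0,0,0,-1,-0.0007,0,0.0007,0,0,0,-1,-0.0007,0,0.0007,0,0,0,-1,-0.0007,0,0.0007,0,0,0,-1]
}}

```text
clock: 16.08
eef_pos: [550.2, 278.4, 135.7]
tcp_rot: [3.134, -0.828, 0.807]
contact_force: [-3.3, -2.6, 6.8]
opening: 0.166
grasp_force: 59.5
```

Request:
{"api": "send_rows", "payload": {
  "targets": [-0.0004,0,0.0003,0,0,0,-1,-0.0004,0,0.0003,0,0,0,-1,-0.0004,0,0.0003,0,0,0,-1]
}}

```text
clock: 16.33
eef_pos: [550.3, 278.5, 135.7]
tcp_rot: [3.134, -0.829, 0.807]
contact_force: [-5.1, -3.9, 11.8]
opening: 0.166
grasp_force: 59.8
```

Request:
{"api": "send_rows", "payload": {
  "targets": [0.0005,0,-0.0005,0,0,0,-1,0.0005,0,-0.0005,0,0,0,-1,0.0005,0,-0.0005,0,0,0,-1],
  "grip_force": 20
}}

```text
clock: 16.58
eef_pos: [550.2, 278.3, 135.7]
tcp_rot: [3.134, -0.828, 0.807]
contact_force: [-1.6, -0.5, 5.7]
opening: 0.165
grasp_force: 59.0
```

Request:
{"api": "send_rows", "payload": {
  "targets": [0,0,0,0,0,0,-0.6,0,0,0,0,0,0,-0.5,0,0,0,0,0,0,-0.4,0,0,0,0,0,0,-0.3,0,0,0,0,0,0,-0.2,0,0,0,0,0,0,-0.2,0,0,0,0,0,0,-0.2]
}}

```text
clock: 17.17
eef_pos: [549.8, 278.0, 135.0]
tcp_rot: [3.134, -0.826, 0.807]
contact_force: [0.3, -1.0, 0.6]
opening: 0.399
grasp_force: 0.0
```

Released; retreat straight back along the tool axis.

Request:
{"api": "send_rows", "payload": {
  "targets": [0,0,-0.01,0,0,0,-0.2,0,0,-0.02,0,0,0,-0.2,0,0,-0.035,0,0,0,-0.2,0,0,-0.05,0,0,0,-0.2,0,0,-0.07,0,0,0,-0.2,0,0,-0.09,0,0,0,-0.2,0,0,-0.11,0,0,0,-0.2,0,0,-0.11,0,0,0,-0.2,0,0,-0.11,0,0,0,-0.2,0,0,-0.11,0,0,0,-0.2,0,0,-0.11,0,0,0,-0.2]
}}

```text
clock: 18.08
eef_pos: [493.6, 220.5, 209.1]
tcp_rot: [3.135, -0.826, 0.807]
contact_force: [0.4, 0.7, -0.9]
opening: 0.404
grasp_force: 0.0
```

```bash
python3 - <<'E'
from plan import *
import cv2
from rig import cams
st()
S=cams.grab_frame("scene")["color"];w=cams.grab_frame("wrist")["color"]
c=lambda im,x,y:cv2.resize(im[y:y+150,x:x+200],(400,300),interpolation=2)
cv2.imwrite("pics/e.png",np.vstack([np.hstack([c(S,250,80),c(S,90,170)]),np.hstack([cv2.resize(w,(400,300)),c(w,180,140)])]))
E
```

```text
t 18.08 q [0.121, 0.089, 2.362, 1.594, 0.479, -0.53] p [493.6, 220.5, 209.1] rot [3.135, -0.826, 0.807] F [0.4, 0.7, -0.9] op 0.404 gf 0.0
```

View pics/e.png

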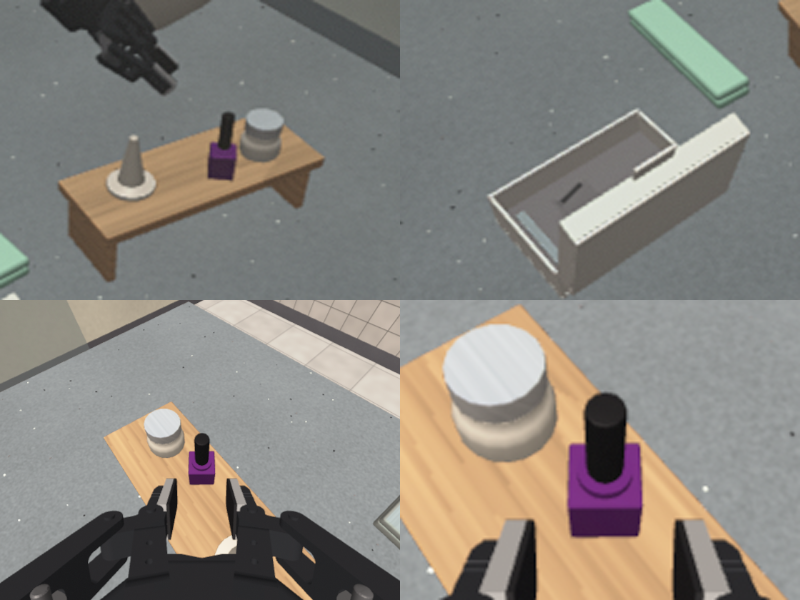

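The bottle stands upright between the cone and the jar (scene crop around (222,150)), clear of both. The lid is open and the gripper is clear.

```bash
python3 -c "
from rig import r
print(r.sign_off())"
```

```text
the job is handed in; nothing more can be done
None
```

The job is handed in, with no verdict shown: the last picture has the lid open on its stop and the nail polish bottle upright and released on the riser, clear of the cone and jar, at 18 s on the robot's clock.

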